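# Move stained-slide carriers from the safety hooks to the drying rack

## Task

Switch the blower off, then take every slide carrier off its safety hook on the drip stand (push the carrier back so that its crossbar presses the sprung keeper open, then lift it clear of the hook's nose) and hang it by its eye on the drying-rack peg of its own colour, upright and let go. When all are hanging, switch the blower fully on again; leave the bottle, jar and Petri dish where they are and do not drop a carrier or tip the rack.

Things in the scene. Friction and masses are not known exactly. Their poses are not given: they have to be found in the camera images.
- stand: Drip stand, fixed: steel tray 170 (x) x 320 (y) x 20 mm high with three strap hooks in a row along y, 105 mm apart, each on a thin column behind it. Origin: centre of underside; z up; -x is the open front, roughly towards the robot. The spring keepers let go as soon as they are no longer pressed.
- rack: Drying rack, loose, heavy (2.8 kg), grey: base 170 (x) x 320 (y) x 16 mm, three columns in the pegs' colours (red, blue, yellow from -y to +y, 105 mm apart) at x = 29 to 39 mm, 151 mm high, each with a two-pronged peg sticking out to -x (the open front, roughly towards the robot). Origin: centre of underside. May get knocked aside during the work.
- fan (a joint): Switch lever of the blower (green, 80 mm long, hinged on top of the white blower box): 0 = off, leaning 0.5 rad to the blower's -x (towards the robot); 1.0 rad = on, leaning as far to +x. Stays where it is left; moves with a light push at its tip.
- fan_tip (a point): Tip of the blower's switch lever; the frame's axes turn with the lever (its y axis is the hinge's direction, horizontal).
- blower: White blower box 90 x 80 x 90 mm, fixed between stand and rack, with the switch lever on its top. Origin: centre of its underside; the lever swings in its x-z plane.
- wash_bottle: Clear wash bottle, 64 mm across, 170 mm high, standing beyond the work (bystander). Origin: centre of underside.
- stain_jar: Amber jar, 70 mm across, 90 mm high, standing beyond the work (bystander). Origin: centre of underside.
- petri_dish: Glass Petri dish, 94 mm across, 18 mm high, lying on the bench between robot and work (bystander). Origin: centre of underside.
- hook1 (a point): Seat of hook 1: where the crossbar centre hangs, 155 mm up; axes as stand. From here: hook 22 mm wide (y); floor x -9..34, z -9..-4 mm; nose x -10..-5, up to z 16, turned back over the crossbar to x 8 (underside z 12), so no straight lift; column from x 42, up to z -6; keeper behind.
- keeper1 (a joint): Brass sprung flap of hook 1, 34 mm wide, hinged 28 mm behind and 32 mm below the seat, leaning to the nose. 0 = closed, up to 0.6 rad as the crossbar presses it back (stand's +x); 3 N to start, 5 N at 0.3. Crossbar touches it after 8 mm of travel; 14 to 20 mm back (about 0.2 to 0.35 rad) it passes up behind the nose.
- hook2 (a point): Seat of hook 2: where the crossbar centre hangs, 155 mm up; axes as stand. From here: hook 22 mm wide (y); floor x -9..34, z -9..-4 mm; nose x -10..-5, up to z 16, turned back over the crossbar to x 8 (underside z 12), so no straight lift; column from x 42, up to z -6; keeper behind.
- keeper2 (a joint): Brass sprung flap of hook 2, 34 mm wide, hinged 28 mm behind and 32 mm below the seat, leaning to the nose. 0 = closed, up to 0.6 rad as the crossbar presses it back (stand's +x); 3 N to start, 5 N at 0.3. Crossbar touches it after 8 mm of travel; 14 to 20 mm back (about 0.2 to 0.35 rad) it passes up behind the nose.
- hook3 (a point): Seat of hook 3: where the crossbar centre hangs, 155 mm up; axes as stand. From here: hook 22 mm wide (y); floor x -9..34, z -9..-4 mm; nose x -10..-5, up to z 16, turned back over the crossbar to x 8 (underside z 12), so no straight lift; column from x 42, up to z -6; keeper behind.
- keeper3 (a joint): Brass sprung flap of hook 3, 34 mm wide, hinged 28 mm behind and 32 mm below the seat, leaning to the nose. 0 = closed, up to 0.6 rad as the crossbar presses it back (stand's +x); 3 N to start, 5 N at 0.3. Crossbar touches it after 8 mm of travel; 14 to 20 mm back (about 0.2 to 0.35 rad) it passes up behind the nose.
- carrier_red: Red slide carrier, 0.2 kg, 84 (y) x 28 (x) x 184 (z) mm. Origin: centre of underside; z up. Heights from there: slide cassette 0..46, eye 46..118 (opening 55 wide), steel crossbar 118..126 by which it hangs, opening to 160, red grip plate 160..184, 12 thick (x), 69 wide (y). Frame uprights at y +-31 (7 thick). Axes on a hook: the stand's; on a peg: about the rack's.
- bar_red (a point): Centre of the red carrier's crossbar (8 x 8 mm, along the carrier's y), 122 mm above its underside and 50 mm below the centre of its grip plate; axes as the carrier.
- peg_red (a point): The red peg: place for the red carrier's crossbar centre, midway along it, 155 mm up; axes as rack. Peg: two parallel prongs 6 mm square, at y = +-15 mm (36 mm over all), top at z -4 mm, from its column (front face 33 mm behind this point) to upturned tips at x -24..-20 mm, up to z 10.
- carrier_blue: Blue slide carrier, 0.2 kg, 84 (y) x 28 (x) x 184 (z) mm. Origin: centre of underside; z up. Heights from there: slide cassette 0..46, eye 46..118 (opening 55 wide), steel crossbar 118..126 by which it hangs, opening to 160, blue grip plate 160..184, 12 thick (x), 69 wide (y). Frame uprights at y +-31 (7 thick). Axes on a hook: the stand's; on a peg: about the rack's.
- bar_blue (a point): Centre of the blue carrier's crossbar (8 x 8 mm, along the carrier's y), 122 mm above its underside and 50 mm below the centre of its grip plate; axes as the carrier.
- peg_blue (a point): The blue peg: place for the blue carrier's crossbar centre, midway along it, 155 mm up; axes as rack. Peg: two parallel prongs 6 mm square, at y = +-15 mm (36 mm over all), top at z -4 mm, from its column (front face 33 mm behind this point) to upturned tips at x -24..-20 mm, up to z 10.
- carrier_yellow: Yellow slide carrier, 0.2 kg, 84 (y) x 28 (x) x 184 (z) mm. Origin: centre of underside; z up. Heights from there: slide cassette 0..46, eye 46..118 (opening 55 wide), steel crossbar 118..126 by which it hangs, opening to 160, yellow grip plate 160..184, 12 thick (x), 69 wide (y). Frame uprights at y +-31 (7 thick). Axes on a hook: the stand's; on a peg: about the rack's.
- bar_yellow (a point): Centre of the yellow carrier's crossbar (8 x 8 mm, along the carrier's y), 122 mm above its underside and 50 mm below the centre of its grip plate; axes as the carrier.
- peg_yellow (a point): The yellow peg: place for the yellow carrier's crossbar centre, midway along it, 155 mm up; axes as rack. Peg: two parallel prongs 6 mm square, at y = +-15 mm (36 mm over all), top at z -4 mm, from its column (front face 33 mm behind this point) to upturned tips at x -24..-20 mm, up to z 10.
There are look-alikes about, which are no part of the job. Of the things like the carrier_red, leave any that is purple; of the rest the smaller one is meant.

How it is judged:
By the outcome, as a careful person would: the job done as asked, in the order asked, and still so for the second after the job is handed in, with the robot touching nothing.
Of carrier_red, carrier_blue, carrier_yellow only 2 to 3 are there at a start; the rules pass over those that are not, and their reading is None.
At some moment in a run one of rack may be knocked a few centimetres aside while the robot is not near it.
It also fails if it takes over 210 s, if anything falls off the work surface, if the arm or the gripper's body presses on something with over 40 N, if the wrist force passes 120 N, or if a joint passes its speed limit or range.

## Robot

A 7-joint arm with a two-finger parallel gripper is mounted at the origin on the work surface. World frame = base frame: x ahead of the robot, y to its left, z up, the work surface at z = 0. Lengths are in mm, angles in rad, forces in N, time in s.
With the tool pointing down it reaches from about 400 to 875 mm from the base axis. Payload 4.4 kg.
Tool frame: the origin (TCP) lies where the fingers leave the gripper's body, on its centre line; the fingertips stand 73 mm ahead of it and the grasp point (between the pads) lies 54 mm ahead of it; z points along the fingers, y is the line along which they close (so a half turn about z gives the same grasp; the last joint's range is limited). The gripper opens to 85 mm and grips with 20 to 120 N. Pads are 22 mm wide; open, the fingers measure 114 mm over their backs; the gripper's body (76 mm by 85 mm) begins 54 mm behind the grasp point. The pads swing forward as they close: fully open they stand 13 mm farther back than shut.
Start: joints at [-1.335, 0.628, 0.038, 1.517, -0.027, 0.996, -0.02], TCP at [193.184, 620.642, 303.913] pointing down, gripper open.
Joint ranges: [-3.06, 3.06], [-0.37, 2.12], [-1.25, 1.32], [0.18, 2.47], [-1.1, 4.24], [0.23, 1.98], [-2.94, 2.94]. Speed limits (rad/s): [2.57, 2.57, 3.14, 3.14, 3.14, 3.14, 3.14].

## Interface

Orientations are given as [roll, pitch, yaw] about the fixed x, y, z axes, in that order (R = Rz(yaw) Ry(pitch) Rx(roll)).
In Python, from cell import ctrl gives the robot as it stands.
- The arm moves only by the tool send_rows, never from a script. Its argument "rows" is a list that holds one entry, the list of rows, each a list of 6 numbers: the shift along the tool's x, y, z in cm, then the turn, a rotation vector about the tool's x, y, z in rad. In form: [[[tx, ty, tz, wx, wy, wz], ...]]. A call has 1 to 10 rows; each row is the pose to reach, as a shift and turn from the pose commanded when the call began, along the tool's axes at that moment; what a row does not reach only later rows make up. A row lasts 1/10 s, in which the tool goes at most 50 mm and 8.59 degrees, less where a joint would pass 70% of its speed; a pose out of reach is approached as far as the arm can. A call with a gripper value outside its range is refused whole. "grip" is the closure in counts, from 0 (fully open) to 255 (shut), set as the call begins (left out, the last holds). The fingers move at their own pace and stop on an object; the grip force is fixed at half the most. Time passes only in rows, so rows that repeat a pose let the fingers close. It gives the time, the measured TCP pose, the force, the opening and the grip force at its end, in the units of the state.
- ctrl.read_state(): the state, without advancing time (a new reading comes with each control period).
- ctrl.get_image(name): name is "side" or "top"; returns a dict with "pixels" (400x640x3 uint8, red, green, blue), "fx", "fy", "cx", "cy" (pixels), "extrinsics" (4x4, takes a point from camera to world coordinates). Camera axes: x right, y up, looking along -z (the intrinsics and any distortion apply to the point x, -y, -z); pixel columns grow to the right and rows downward; lengths in mm; the calibration is good to about 2 mm. A picture is of the moment at which its call begins. There is no depth.
- ctrl.finish_job(): hands the job in; it is judged then, once.
The state is a dict: "clock": time; "qpos": joint angles; "qd": joint speeds; "tau": joint torques, N m; "eef_pos": TCP position; "tool_rot": TCP orientation; "force": force on the tool from outside, world axes, zero at the start; "torque": the same for the moment, N m; "width": finger opening in mm; "gripper_force": force on a finger pad.
Only numpy, scipy, OpenCV 4.12 (cv2) and the standard library are available. Lean on these libraries where they do the work, as an engineer would, in place of code of your own. Each camera call takes 0.05 s, during which the arm holds its last target. There are 200 camera calls.

## Working session

There is one attempt and no reset: what is moved stays moved. The work goes in short steps, Python scripts to look and compute and a tool call to move; the robot and the scene stay as the last step left them, time stands still between calls to the robot, and variables do not carry over. Pictures are saved under pics/ and viewed, at most 14 in all, crops included, and the job is handed in when it is done.

Besides the shell and the picture viewer there is one more tool, called after ">>>" as name([rows], argument=value, ...), one row to a line, values as JSON. send_rows: Moves the arm, as the interface text tells. Its arguments: {"type":"object","properties":{"rows":{"type":"array","items":{"type":"array","items":{"type":"array","items":{"type":"number"}}}},"grip":{"type":"number"}},"required":["rows"]}

```bash
mkdir -p pics; ls
python3 - <<'E'
from cell import ctrl
import cv2,numpy as np
s=ctrl.read_state();print({k:np.round(v,3) for k,v in s.items()})
for n in("side","top"):
    i=ctrl.get_image(n);cv2.imwrite(f"pics/{n}0.png",i["pixels"][:,:,::-1]);print(n,{k:(np.round(v,3).tolist()) for k,v in i.items() if k!="pixels"})
E
```

```text
pics
{'clock': np.float64(0.0), 'qpos': array([-1.335,  0.629,  0.038,  1.518, -0.027,  0.996, -0.02 ]), 'qd': array([ 0.001, -0.001,  0.001,  0.002, -0.001, -0.001, -0.002]), 'tau': array([-1.0000e-03, -5.6341e+01,  1.2270e+00, -1.9344e+01,  1.1000e-02,
        1.1000e-02, -0.0000e+00]), 'eef_pos': array([193.014, 620.175, 303.013]), 'tool_rot': array([-3.14,  0.  ,  2.84]), 'force': array([-0.264,  0.28 ,  0.218]), 'torque': array([ 0.007, -0.022, -0.018]), 'gripper_force': np.float64(0.0), 'width': np.float64(85.421)}
side {'fx': 484.193, 'fy': 484.193, 'cx': 317.897, 'cy': 200.509, 'extrinsics': [[0.895, 0.346, -0.283, 158.165], [-0.447, 0.69, -0.57, -707.268], [-0.002, 0.636, 0.772, 1112.03], [0.0, 0.0, 0.0, 1.0]]}
top {'fx': 374.36, 'fy': 374.36, 'cx': 314.284, 'cy': 195.364, 'extrinsics': [[0.023, 0.984, -0.178, 363.426], [-1.0, 0.024, 0.003, 54.036], [0.007, 0.177, 0.984, 1143.427], [0.0, 0.0, 0.0, 1.0]]}
```

View pics/side0.png

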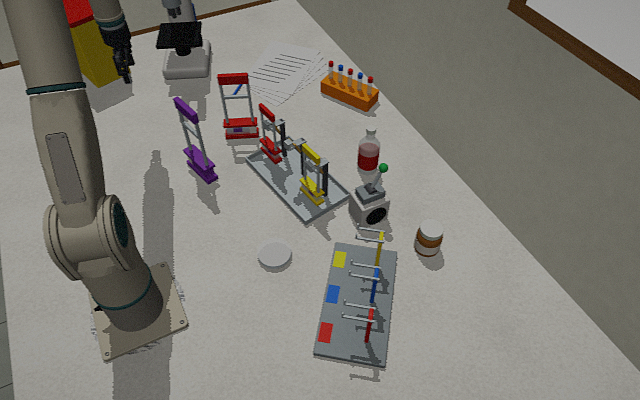

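View pics/top0.png

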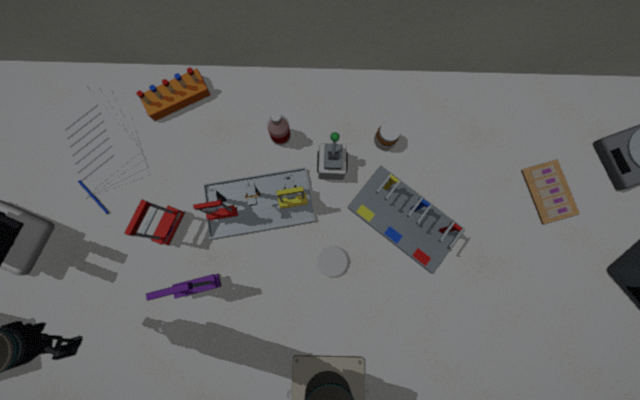

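Side view: the big red carrier stands on the bench at (237,105), the purple one at (195,140), a smaller red one hangs on a stand hook at (268,135), and yellow hangs at (312,172). The middle hook is empty, the lever (green) is at (383,168), and the rack is at (357,300). Top view: red plate about (213,210), yellow (291,197), green tip (335,136), rack (405,220). The small red carrier on the hook fits ("not purple, the smaller"). I'll confirm it with a crop.

```bash
cat > h.py <<'E'
import cv2,numpy as np
from cell import ctrl
def grab(n,save=None):
    i=ctrl.get_image(n)
    if save: cv2.imwrite(f"pics/{save}.png",i["pixels"][:,:,::-1])
    return i
def ray(i,u,v):
    E=np.array(i["extrinsics"]);d=np.array([(u-i["cx"])/i["fx"],-(v-i["cy"])/i["fy"],-1.])
    d=E[:3,:3]@d;return E[:3,3],d/np.linalg.norm(d)
def plane(i,u,v,z):
    o,d=ray(i,u,v);return o+d*(z-o[2])/d[2]
def tri(a,pa,b,pb):
    o,d=ray(a,*pa);p,e=ray(b,*pb)
    s=np.linalg.lstsq(np.c_[d,-e],p-o,rcond=None)[0]
    A,B=o+d*s[0],p+e*s[1];return (A+B)/2,np.linalg.norm(A-B)
def proj(i,P):
    E=np.array(i["extrinsics"]);c=E[:3,:3].T@(np.asarray(P)-E[:3,3])
    return np.array([i["cx"]+i["fx"]*c[0]/-c[2],i["cy"]-i["fy"]*c[1]/-c[2]])
HUE={"red":[(0,6),(174,180)],"yellow":[(24,33)],"blue":[(105,125)],"green":[(50,80)],"purple":[(130,155)]}
def blobs(i,c,amin=12,smin=130,vmin=60,roi=None):
    h=cv2.cvtColor(i["pixels"],cv2.COLOR_RGB2HSV);m=0
    for a,b in HUE[c]: m=m|cv2.inRange(h,(a,smin,vmin),(b,255,255))
    if roi: 
        k=np.zeros_like(m);x0,y0,x1,y1=roi;k[y0:y1,x0:x1]=255;m=m&k
    n,l,s,ce=cv2.connectedComponentsWithStats(m)
    out=[]
    for j in range(1,n):
        if s[j,4]>=amin:
            pts=cv2.findNonZero((l==j).astype(np.uint8));out.append((s[j,4],ce[j].round(1).tolist(),cv2.boxPoints(cv2.minAreaRect(pts)).round(1).tolist()))
    return sorted(out,reverse=True)
E
python3 - <<'E'
from h import *
S=grab("side");T=grab("top")
for n,i,r in(("S",S,(200,50,420,380)),("T",T,(110,100,480,300))):
    for c in HUE:
        for b in blobs(i,c,roi=r): print(n,c,*b)
a=cv2.resize(S["pixels"][60:230,170:410],None,fx=3.3,fy=3.3,interpolation=cv2.INTER_CUBIC)
cv2.imwrite("pics/crop1.png",a[:,:,::-1])
a=cv2.resize(T["pixels"][120:290,110:350],None,fx=3.3,fy=3.3,interpolation=cv2.INTER_CUBIC)
cv2.imwrite("pics/crop2.png",a[:,:,::-1])
a=cv2.resize(T["pixels"][120:290,300:480],None,fx=3.5,fy=3.5,interpolation=cv2.INTER_CUBIC)
cv2.imwrite("pics/crop3.png",a[:,:,::-1])
E
```

```text
S red 322 [232.5, 78.4] [[218.0, 73.0], [247.0, 73.0], [247.0, 84.0], [218.0, 84.0]]
S red 274 [239.9, 122.4] [[222.60000610351562, 118.5], [256.0, 116.9000015258789], [256.3999938964844, 125.9000015258789], [223.10000610351562, 127.5]]
S red 250 [367.3, 162.3] [[356.0, 168.60000610351562], [358.6000061035156, 151.89999389648438], [378.3999938964844, 155.10000610351562], [375.79998779296875, 171.6999969482422]]
S red 235 [324.9, 332.1] [[317.20001220703125, 340.70001220703125], [320.70001220703125, 321.29998779296875], [332.5, 323.3999938964844], [328.8999938964844, 342.79998779296875]]
S red 170 [242.6, 135.1] [[225.5, 128.89999389648438], [257.8999938964844, 126.9000015258789], [258.5, 136.89999389648438], [226.0, 138.8000030517578]]
S red 155 [269.7, 145.2] [[258.5, 139.5], [264.5, 133.5], [281.0, 150.0], [275.0, 156.0]]
S red 131 [266.5, 112.2] [[255.89999389648438, 107.4000015258789], [260.6000061035156, 102.19999694824219], [276.8999938964844, 116.80000305175781], [272.20001220703125, 122.0]]
S red 88 [271.6, 156.4] [[257.5, 153.3000030517578], [261.20001220703125, 146.60000610
[... 4328 characters left out ...]
2]]
T yellow 16 [386.2, 185.7] [[383.29998779296875, 184.89999389648438], [388.70001220703125, 183.10000610351562], [389.79998779296875, 186.39999389648438], [384.3999938964844, 188.1999969482422]]
T blue 154 [393.0, 234.4] [[383.5, 232.8000030517578], [389.3999938964844, 225.5], [402.29998779296875, 235.89999389648438], [396.5, 243.1999969482422]]
T blue 30 [425.1, 202.4] [[421.0, 201.0], [423.5, 198.5], [429.0, 204.0], [426.5, 206.5]]
T green 43 [334.4, 136.1] [[331.0, 133.0], [338.0, 133.0], [338.0, 139.0], [331.0, 139.0]]
T purple 599 [185.3, 287.8] [[145.39999389648438, 292.0], [217.3000030517578, 273.3999938964844], [220.5, 285.70001220703125], [148.60000610351562, 304.29998779296875]]
```

View pics/crop1.png

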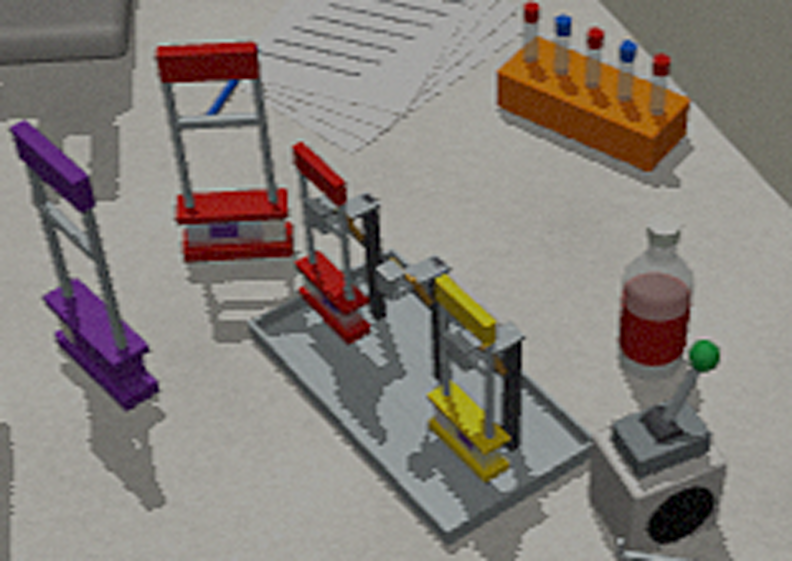

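View pics/crop2.png

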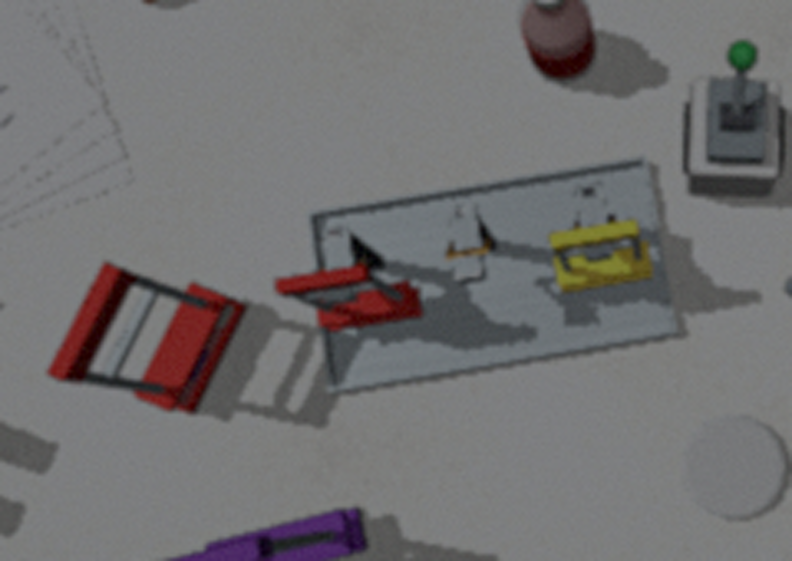

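View pics/crop3.png

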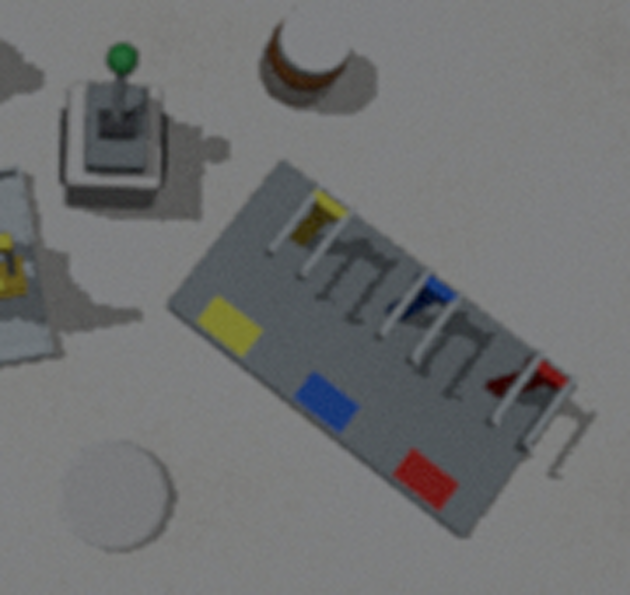

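The crop confirms it: the small red carrier at crop (320,170), on the end hook, is the one meant. The large red one is free-standing and the purple one is ignored. Blue is absent and the middle hook is empty. Next I'll work out world positions.

Run:
```python
from h import *
S=grab("side");T=grab("top");r=lambda v:np.round(v,1)
def near(i,c,p): return min(blobs(i,c),key=lambda b:np.hypot(*(np.array(b[1])-p)))
for n,c,ps,pt in(("redplate","red",(266,112),(207,204)),("yelplate","yellow",(310,153),(290,191)),("lever","green",(383,167),(334,136)),
  ("colY","yellow",(381,235),(393,179)),("colB","blue",(376,272),(425,202)),("colR","red",(370,314),(457,227))):
    a,b=near(S,c,ps),near(T,c,pt);P,e=tri(S,a[1],T,b[1]);print(n,a[1],b[1],r(P),"gap",r(e))
print("tray",[r(plane(T,u,v,20)).tolist() for u,v in((204.5,184.8),(306.4,169.1),(317.6,221.5),(210.6,238.2))])
print("rack",[r(plane(T,u,v,16)).tolist() for u,v in((380.9,165.7),(348,207.4),(432.9,273.4))])
print("patches",[r(plane(T,u,v,16)).tolist() for u,v in((365.1,212.7),(393,234.4),(421.3,256.5))])
print("side patches",[r(plane(S,u,v,16)).tolist() for u,v in((339,259),(332.3,293.7),(324.9,332.1))])
# plates: top-view min-area-rect corners on mid plate plane
for c,p in(("red",(207,204)),("yellow",(290,191))):
    b=near(T,c,p);print(c,[r(plane(T,*q,217)).tolist() for q in b[2]])
# peg tips top view crop3: prong front ends
for u,v in((269,253),(303,276),(379,338),(414,363),(491,424),(523,449)): print("tip",r(plane(T,300+u/3.5,120+v/3.5,165)))
print("blowertop",[r(plane(T,300+u/3.5,120+v/3.5,90)) for u,v in((66,187),(158,190),(163,85),(73,82))])
```

```text
redplate [266.6, 112.2] [207.6, 204.4] [504.  320.3 205.6] gap 2.2
yelplate [310.5, 153.3] [289.6, 190.8] [543.5 114.2 206.6] gap 1.5
lever [383.0, 167.2] [334.4, 136.2] [699.3   0.8 186.4] gap 2.0
colY [380.9, 235.6] [393.4, 178.9] [ 595.7 -164.   149.6] gap 4.3
colB [376.2, 272.3] [425.1, 202.4] [ 532.3 -248.   150.9] gap 3.6
colR [370.5, 313.7] [457.0, 226.8] [ 468.4 -331.1  150.8] gap 3.4
tray [[590.9, 387.2, 20.0], [648.0, 77.0, 20.0], [486.4, 38.9, 20.0], [428.9, 356.8, 20.0]]
rack [[665.6, -154.2, 16.0], [532.1, -52.8, 16.0], [341.0, -305.2, 16.0]]
patches [[517.1, -104.8, 16.0], [453.3, -188.8, 16.0], [389.6, -272.2, 16.0]]
side patches [[519.4, -104.2, 16.0], [455.4, -187.9, 16.0], [391.8, -271.2, 16.0]]
red [[500.4, 352.4, 217.0], [514.1, 287.4, 217.0], [501.8, 284.3, 217.0], [488.1, 349.2, 217.0]]
yellow [[541.0, 146.7, 217.0], [554.4, 83.9, 217.0], [541.3, 81.3, 217.0], [528.0, 144.0, 217.0]]
tip [ 552.4 -115.2  165. ]
tip [ 535.2 -140.9  165. ]
tip [ 489.2 -197.6  165. ]
tip [ 471.  -223.5  165. ]
tip [ 426.8 -279.7  165. ]
tip [ 408.9 -302.8  165. ]
blowertop [array([618.3,  39.2,  90. ]), array([617.6, -36.8,  90. ]), array([708. , -40.3,  90. ]), array([708.7,  35.2,  90. ])]
```

```bash
cat >> h.py <<'E'
from scipy.spatial.transform import Rotation as R
def st(): 
    s=ctrl.read_state();print("t",round(float(s["clock"]),2),"pos",np.round(s["eef_pos"],1),"rot",np.round(s["tool_rot"],3),"F",np.round(s["force"],1),"w",round(float(s["width"]),1),"gf",round(float(s["gripper_force"]),1));return s
def go(*targets):
    "targets (x,y,z,yaw): print rows in cm/rad from present pose"
    s=st();R0=R.from_euler("xyz",s["tool_rot"])
    for x,y,z,w in targets:
        d=R0.inv().apply(np.array([x,y,z])-s["eef_pos"])/10
        t=(R0.inv()*R.from_euler("xyz",[np.pi,0,w])).as_rotvec()
        print((x,y,z,w),"->",np.round(d,2).tolist()+np.round(t,3).tolist())
E
python3 -c "
from h import *
go((193,620,400,2.84),(745,1,400,1.571),(745,1,248,1.571))"
```

```text
t 0.3 pos [193.1 620.5 303.6] rot [-3.141 -0.     2.84 ] F [ 0.9 -0.3 -0.2] w 85.7 gf 0.0
(193, 620, 400, 2.84) -> [-0.0, -0.06, -9.64, -0.001, -0.0, -0.0]
(745, 1, 400, 1.571) -> [-71.11, -42.75, -9.61, -0.001, 0.0, 1.269]
(745, 1, 248, 1.571) -> [-71.11, -42.74, 5.59, -0.001, 0.0, 1.269]
```

>>> send_rows([
  [[0,0,-5,0,0,0],[0,0,-9.6,0,0,0],[-4,-2.4,-9.6,0,0,0.1],[-8,-4.8,-9.6,0,0,0.2],[-12,-7.2,-9.6,0,0,0.3],[-16,-9.6,-9.6,0,0,0.4],[-20,-12,-9.6,0,0,0.5],[-24,-14.4,-9.6,0,0,0.6],[-28,-16.8,-9.6,0,0,0.7],[-32,-19.2,-9.6,0,0,0.8]],
], grip=255)

```text
clock: 1.3
eef_pos: [442.6, 340.7, 400.1]
tool_rot: [3.141, -0.0, 2.036]
force: [-0.1, 0.6, -0.2]
width: -0.2
gripper_force: 0.0
```

```bash
python3 -c "
from h import *
go((745,1,400,1.571),(745,1,248,1.571))"
```

```text
t 1.3 pos [442.6 340.7 400.1] rot [ 3.141 -0.     2.036] F [-0.1  0.6 -0.2] w -0.2 gf 0.0
(745, 1, 400, 1.571) -> [-43.92, 11.8, 0.0, 0.0, -0.0, 0.465]
(745, 1, 248, 1.571) -> [-43.93, 11.79, 15.2, 0.0, -0.0, 0.465]
```

>>> send_rows([
  [[-5,1.3,0,0,0,0.06],[-10,2.7,0,0,0,0.12],[-15,4,0,0,0,0.18],[-20,5.4,0,0,0,0.24],[-25,6.7,0,0,0,0.3],[-30,8,0,0,0,0.36],[-35,9.4,0,0,0,0.42],[-40,10.7,0,0,0,0.465],[-43.9,11.8,0,0,0,0.465],[-43.9,11.8,0,0,0,0.465]],
])

```text
clock: 2.3
eef_pos: [747.2, -4.5, 398.0]
tool_rot: [-3.141, 0.007, 1.566]
force: [0.3, -0.7, 0.0]
width: -0.2
gripper_force: 0.0
```

>>> send_rows([
  [[0,0,4,0,0,0],[0,0,8,0,0,0],[0,0,12,0,0,0],[0,0,15.2,0,0,0],[0,0,15.2,0,0,0]],
])

```text
clock: 2.8
eef_pos: [742.1, 5.0, 242.0]
tool_rot: [-3.131, -0.001, 1.575]
force: [-0.2, 0.2, -0.6]
width: -0.3
gripper_force: 0.0
```

>>> send_rows([
  [[0,-1,0,0,0,0],[0,-2,0,0,0,0],[0,-3,0,0,0,0],[0,-4,0,0,0,0],[0,-5,0,0,0,0],[0,-6,0,0,0,0],[0,-7,0,0,0,0],[0,-8,0,0,0,0],[0,-8.5,0,0,0,0],[0,-9,0,0,0,0]],
])

```text
clock: 3.8
eef_pos: [656.1, 3.8, 249.6]
tool_rot: [3.138, -0.0, 1.575]
force: [1.2, 0.2, -1.3]
width: -0.1
gripper_force: 0.3
```

```bash
python3 -c "
from h import *
st();S=grab('side','side1');T=grab('top')
for b in blobs(S,'green',roi=(300,100,450,250)): print(b)
for b in blobs(T,'green',roi=(300,100,400,250)): print(b)
"
```

```text
t 3.8 pos [656.1   3.8 249.6] rot [ 3.138 -0.     1.575] F [ 1.2  0.2 -1.3] w -0.1 gf 0.3
(np.int32(62), [360.7, 175.8], [[357.0, 180.0], [357.0, 172.0], [365.0, 172.0], [365.0, 180.0]])
```

>>> send_rows([
  [[0,-0.4,0,0,0,0],[0,-0.8,0,0,0,0],[0,-1.2,0,0,0,0],[0,-1.2,0,0,0,0]],
])

```text
clock: 4.3
eef_pos: [650.7, 3.5, 250.4]
tool_rot: [3.122, 0.002, 1.575]
force: [16.0, -0.2, -3.8]
width: 0.2
gripper_force: 6.8
```

>>> send_rows([
  [[0,-0.3,0,0,0,0],[0,-0.5,0,0,0,0],[0,-0.5,0,0,0,0]],
])

```text
clock: 4.6
eef_pos: [649.3, 3.4, 251.6]
tool_rot: [3.113, 0.002, 1.576]
force: [23.3, 0.2, -4.6]
width: -0.2
gripper_force: 9.8
```

```bash
python3 -c "
from h import *
st();S=grab('side','side1');T=grab('top')
for b in blobs(S,'green',roi=(300,100,450,250)): print(b)
from h import proj
for x in (615,618,622,626,630,640): print(x,proj(S,(x,1,186)))
"
```

```text
t 4.6 pos [649.3   3.4 251.6] rot [3.113e+00 2.000e-03 1.576e+00] F [23.3  0.2 -4.6] w -0.2 gf 9.8
(np.int32(61), [359.7, 176.7], [[356.0, 181.0], [356.0, 173.0], [364.0, 173.0], [364.0, 181.0]])
615 [354.55223139 178.08375267]
618 [355.56851301 177.6960329 ]
622 [356.92141004 177.17989158]
626 [358.27186159 176.66468324]
630 [359.61987427 176.15040535]
640 [362.97927923 174.8687648 ]
```

>>> send_rows([
  [[0,2,0,0,0,0],[0,4,0,0,0,0],[0,4,-4,0,0,0],[0,4,-8,0,0,0],[0,4,-12,0,0,0],[0,4,-14,0,0,0],[0,4,-14,0,0,0]],
], grip=0)

```text
clock: 5.4
eef_pos: [679.6, 3.1, 391.8]
tool_rot: [3.135, 0.0, 1.575]
force: [0.2, -0.2, 0.0]
width: 85.7
gripper_force: 0.0
```

```bash
python3 -c "
from h import *
S=grab('side','side2');T=grab('top')
p=[b[1] for i in (S,T) for b in blobs(i,'green',roi=(300,100,420,250))];print(p);print(tri(S,p[0],T,p[1]))
go((543.5,114.2,390,1.757),(543.5,114.2,260,1.757))
"
```

```text
[[359.7, 176.7]]Traceback (most recent call last):
  File "<string>", line 4, in <module>
    p=[b[1] for i in (S,T) for b in blobs(i,'green',roi=(300,100,420,250))];print(p);print(tri(S,p[0],T,p[1]))
                                                                                                        ~^^^
IndexError: list index out of range
```

```bash
python3 -c "
from h import *
go((543.5,114.2,390,1.757),(543.5,114.2,260,1.757))
"
```

```text
t 5.5 pos [678.    3.7 387.6] rot [-3.141 -0.     1.575] F [-0.8 -0.1 -1. ] w 85.6 gf 0.0
(543.5, 114.2, 390, 1.757) -> [11.11, -13.41, -0.23, -0.001, -0.0, -0.182]
(543.5, 114.2, 260, 1.757) -> [11.1, -13.4, 12.77, -0.001, -0.0, -0.182]
```

>>> send_rows([
  [[3,-3.5,0,0,0,-0.05],[6,-7,0,0,0,-0.1],[9,-10.5,0,0,0,-0.15],[11.1,-13.4,0,0,0,-0.182],[11.1,-13.4,0,0,0,-0.182],[11.1,-13.4,0,0,0,-0.182]],
])

```text
clock: 6.1
eef_pos: [543.1, 114.6, 386.9]
tool_rot: [-3.14, 0.0, 1.758]
force: [0.7, -0.5, 0.4]
width: 85.4
gripper_force: 0.0
```

```bash
python3 -c "
from h import *
S=grab('side');T=grab('top','top2')
p=[b[1] for i in (S,T) for b in blobs(i,'green',roi=(300,100,420,250))];print(p)
if len(p)>1:print(tri(S,p[0],T,p[1]))
go((543.5,114.2,260,1.757))
"
```

```text
[[359.7, 176.6], [334.1, 161.7]]
(array([6.29120468e+02, 6.09581757e-01, 1.84668196e+02]), np.float64(1.8123911139600637))
t 6.2 pos [544.4 113.1 387.2] rot [-3.141e+00  1.000e-03  1.755e+00] F [-0.4  0.3  0. ] w 85.2 gf 0.0
(543.5, 114.2, 260, 1.757) -> [0.14, -0.06, 12.72, -0.001, 0.001, -0.002]
```

>>> send_rows([
  [[0,0,3,0,0,0],[0.1,-0.1,6,0,0,0],[0.1,-0.1,9,0,0,0],[0.1,-0.1,11,0,0,0],[0.1,-0.1,12.7,0,0,0],[0.1,-0.1,12.7,0,0,0]],
])

```text
clock: 6.8
eef_pos: [542.1, 113.3, 258.1]
tool_rot: [-3.136, 0.001, 1.754]
force: [-0.7, -0.2, -1.1]
width: 85.4
gripper_force: 0.0
```

>>> send_rows([
  [[0,0,0,0,0,0],[0,0,0,0,0,0],[0,0,0,0,0,0],[0,0,0,0,0,0],[0,0,0,0,0,0],[0,0,0,0,0,0],[0,0,0,0,0,0],[0,0,0,0,0,0]],
], grip=255)

```text
clock: 7.6
eef_pos: [542.9, 115.0, 261.5]
tool_rot: [3.141, -0.0, 1.757]
force: [-1.3, 0.3, 6.6]
width: 11.0
gripper_force: 59.5
```

Run:
```python
from h import *
st();S=grab('side')
a=cv2.resize(S["pixels"][80:230,230:400],None,fx=4,fy=4,interpolation=cv2.INTER_CUBIC);cv2.imwrite("pics/crop4.png",a[:,:,::-1])
```

```text
t 7.6 pos [542.9 115.  261.5] rot [ 3.141 -0.     1.757] F [-1.3  0.3  6.6] w 11.0 gf 59.5
```

View pics/crop4.png

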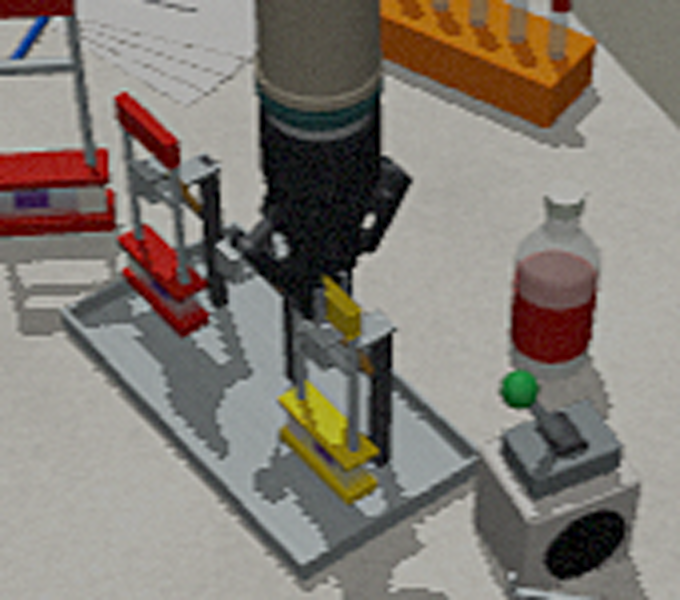

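Gripped on the yellow plate, and the lever is leaning to the robot's side (off). Next I push back.

>>> send_rows([
  [[0,0,-0.2,0,0,0],[0,0.4,-0.3,0,0,0],[0,0.8,-0.3,0,0,0],[0,1.2,-0.3,0,0,0],[0,1.6,-0.3,0,0,0],[0,1.8,-0.3,0,0,0],[0,1.8,-0.3,0,0,0]],
])

```text
clock: 8.35
eef_pos: [559.9, 118.2, 263.4]
tool_rot: [-3.139, -0.0, 1.757]
force: [-3.9, -0.4, -2.1]
width: 11.0
gripper_force: 58.6
```

Run:
```python
from h import *
st();S=grab('side')
a=cv2.resize(S["pixels"][120:220,260:390],None,fx=5,fy=5,interpolation=cv2.INTER_CUBIC);cv2.imwrite("pics/crop5.png",a[:,:,::-1])
```

```text
t 8.35 pos [559.9 118.2 263.4] rot [-3.139 -0.     1.757] F [-3.9 -0.4 -2.1] w 11.0 gf 58.6
```

View pics/crop5.png

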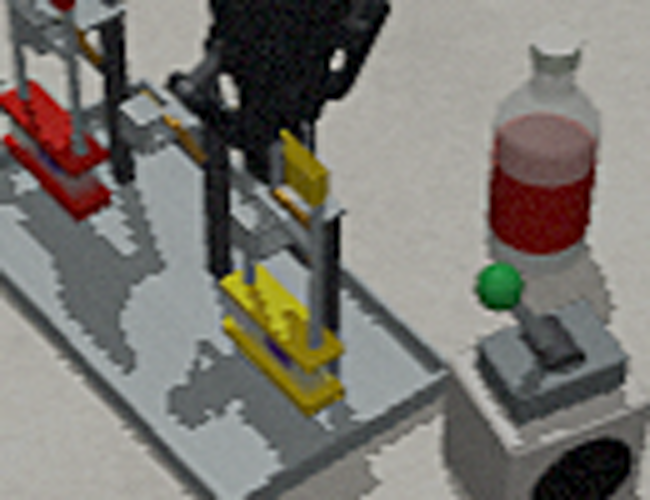

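The carrier is back 17 mm and the keeper is open (3.9 N). Now I lift, checking the force as the bar passes the nose.

>>> send_rows([
  [[0,0.05,-0.3,0,0,0],[0,0.05,-0.6,0,0,0],[0,0.05,-0.9,0,0,0],[0,0.05,-1.2,0,0,0]],
])

```text
clock: 8.8
eef_pos: [560.9, 118.3, 276.2]
tool_rot: [3.141, 0.0, 1.757]
force: [-4.4, -1.0, -4.3]
width: 11.3
gripper_force: 58.6
```

>>> send_rows([
  [[0,0,-0.4,0,0,0],[0,0,-0.8,0,0,0],[0,0,-1.2,0,0,0],[0,0,-1.6,0,0,0],[0,0,-2,0,0,0],[0,0,-2,0,0,0]],
])

```text
clock: 9.4
eef_pos: [561.5, 118.4, 296.8]
tool_rot: [3.14, -0.0, 1.757]
force: [-0.1, 0.0, -2.3]
width: 11.0
gripper_force: 58.9
```

>>> send_rows([
  [[0,-1,0,0,0,0],[0,-2,0,0,0,0],[0,-3,0,0,0,0],[0,-5,0,0,0,0],[0,-7,0,0,0,0],[0,-9,0,0,0,0],[0,-9,-4,0,0,0],[0,-9,-6,0,0,0],[0,-9,-6,0,0,0]],
])

```text
clock: 10.3
eef_pos: [473.1, 101.7, 358.4]
tool_rot: [3.136, -0.001, 1.757]
force: [0.3, -0.8, -3.0]
width: 11.1
gripper_force: 59.5
```

```bash
cat >> h.py <<'E'
def rack():
    S=grab('side');T=grab('top')
    def near(i,c,p): 
        L=[b for b in blobs(i,c) if np.hypot(*(np.array(b[1])-p))<30 and b[0]>60]
        return max(L,key=lambda b:b[0])[1] if L else None
    G={}
    for c,ps,pt in(("yellow",(339,259),(365,212)),("blue",(332,293),(393,234)),("red",(325,332),(421,256))):
        a,b=near(S,c,ps),near(T,c,pt);print(c,a,b,a and plane(S,*a,16).round(1),b and plane(T,*b,16).round(1))
    return S,T
E
python3 - <<'E'
from h import *
st();rack();S=grab('side','side3')
E
```

```text
t 10.3 pos [473.1 101.7 358.4] rot [ 3.136e+00 -1.000e-03  1.757e+00] F [ 0.3 -0.8 -3. ] w 11.1 gf 59.5
yellow [339.0, 259.0] [365.1, 212.6] [ 519.4 -104.2   16. ] [ 517.4 -104.8   16. ]
blue [332.3, 293.7] [393.0, 234.5] [ 455.4 -187.9   16. ] [ 453.  -188.7   16. ]
red [324.8, 332.2] [421.1, 256.4] [ 391.5 -271.3   16. ] [ 389.9 -271.6   16. ]
```

View pics/side3.png

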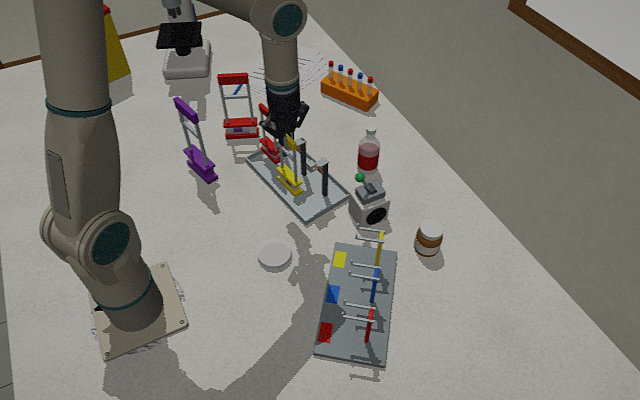

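Yellow is off the hook (pixel 290,170) and the rack has not moved. I'm heading to the front of the yellow peg.

```bash
python3 -c "
from h import *
go((503.8,-96.4,358,0.92),(503.8,-96.4,286,0.92),(563.5,-141.8,286,.92))"
```

```text
t 10.45 pos [471.3 101.7 354.9] rot [-3.14  -0.     1.757] F [ 1.   0.7 -2. ] w 10.9 gf 59.5
(503.8, -96.4, 358, 0.92) -> [-20.07, -0.48, -0.31, -0.002, 0.001, 0.837]
(503.8, -96.4, 286, 0.92) -> [-20.07, -0.46, 6.89, -0.002, 0.001, 0.837]
(563.5, -141.8, 286, 0.92) -> [-25.63, 4.57, 6.88, -0.002, 0.001, 0.837]
```

>>> send_rows([
  [[-2,0,0,0,0,0.09],[-4.5,-0.1,0,0,0,0.18],[-7,-0.2,0,0,0,0.28],[-9.5,-0.2,0,0,0,0.38],[-12,-0.3,0,0,0,0.48],[-14.5,-0.4,0,0,0,0.58],[-17,-0.4,0,0,0,0.68],[-19,-0.5,0,0,0,0.77],[-20.1,-0.5,0,0,0,0.837],[-20.1,-0.5,0,0,0,0.837]],
])

```text
clock: 11.45
eef_pos: [503.9, -98.5, 354.4]
tool_rot: [-3.14, 0.003, 0.916]
force: [-0.0, -0.0, -3.4]
width: 10.9
gripper_force: 59.5
```

Run:
```python
from h import *
go((503.8,-96.4,286,0.92),(563.5,-141.8,286,.92))
S,T=rack()
for i,n in((S,'S'),(T,'T')):
    for b in blobs(i,'yellow',roi=(280,80,420,270)): print(n,b)
```

```text
t 11.45 pos [503.9 -98.5 354.4] rot [-3.14e+00  3.00e-03  9.16e-01] F [-0.  -0.  -3.4] w 10.9 gf 59.5
(503.8, -96.4, 286, 0.92) -> [0.18, -0.13, 6.84, -0.001, 0.003, -0.004]
(563.5, -141.8, 286, 0.92) -> [0.21, 7.37, 6.83, -0.001, 0.003, -0.004]
yellow [334.5, 232.4] [361.4, 207.0] [549.3 -21.7  16. ] [534.3 -93.6  16. ]
blue [332.3, 293.7] None [ 455.4 -187.9   16. ] None
red [324.9, 332.1] None [ 391.8 -271.2   16. ] None
S (np.int32(337), [334.5, 232.4], [[324.79998779296875, 247.8000030517578], [331.79998779296875, 210.60000610351562], [343.5, 212.8000030517578], [336.5, 250.0]])
S (np.int32(172), [339.1, 259.0], [[332.3999938964844, 265.8999938964844], [335.0, 250.1999969482422], [345.5, 251.89999389648438], [342.8999938964844, 267.6000061035156]])
S (np.int32(147), [335.5, 191.1], [[330.3999938964844, 204.6999969482422], [335.20001220703125, 175.5], [340.6000061035156, 176.39999389648438], [335.70001220703125, 205.60000610351562]])
S (np.int32(71), [378.0, 253.9], [[374.79998779296875, 265.0], [378.20001220703125, 242.60000610351562], [381.29998779296875, 243.0], [377.8999938964844, 265.3999938964844]])
S (np.int32(31), [380.9, 235.5], [[379.0, 232.0], [383.0, 232.0], [383.0, 239.0], [379.0, 239.0]])
T (np.int32(138), [361.4, 207.0], [[352.6000061035156, 208.3000030517578], [361.29998779296875, 197.39999389648438], [370.8999938964844, 205.10000610351562], [362.20001220703125, 216.0]])
T (np.int32(22), [369.3, 195.4], [[367.0, 192.0], [371.0, 192.0], [371.0, 198.0], [367.0, 198.0]])
```

>>> send_rows([
  [[0.1,0,2,0,0,0],[0.2,-0.1,4,0,0,0],[0.2,-0.1,6,0,0,0],[0.2,-0.1,6.8,0,0,0],[0.2,-0.1,6.8,0,0,0],[0.2,-0.1,6.8,0,0,0]],
])

```text
clock: 12.15
eef_pos: [505.5, -94.3, 288.3]
tool_rot: [3.141, -0.0, 0.921]
force: [0.2, -0.7, -2.5]
width: 11.3
gripper_force: 59.5
```

Run:
```python
from h import *
go((563.5,-141.8,286,.92))
S=grab('side')
a=cv2.resize(S["pixels"][170:300,290:430],None,fx=5,fy=4.6,interpolation=cv2.INTER_CUBIC);cv2.imwrite("pics/crop6.png",a[:,:,::-1])
```

```text
t 12.15 pos [505.5 -94.3 288.3] rot [ 3.141 -0.     0.921] F [ 0.2 -0.7 -2.5] w 11.3 gf 59.5
(563.5, -141.8, 286, 0.92) -> [-0.27, 7.49, 0.24, 0.001, -0.0, 0.001]
```

View pics/crop6.png

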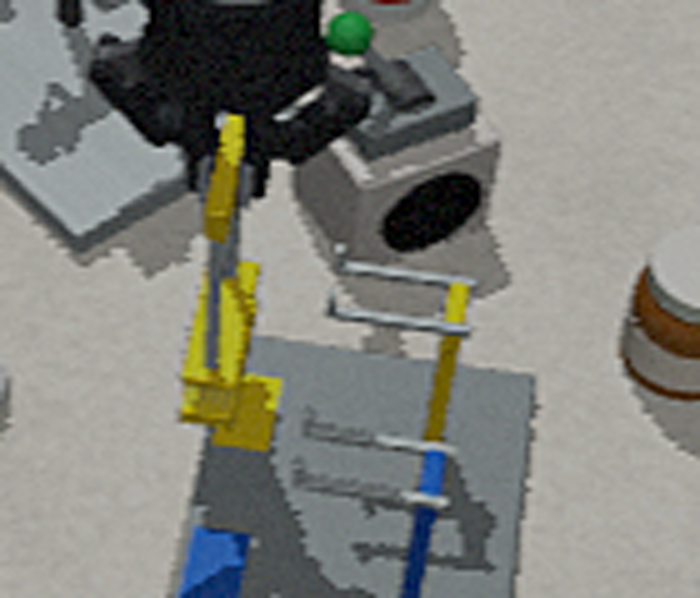

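Run:
```python
from h import *
S=grab('side')
for p in((358,224.8),(356.6,237.4)): print(plane(S,*p,163).round(1))
# plate & bar from side at known height
print(plane(S,290+224/5,170+178/4.6,231).round(1))
```

```text
[ 558.7 -119.2  163. ]
[ 537.2 -150.3  163. ]
[504.8 -96.5 231. ]
```

>>> send_rows([
  [[-0.4,1,0.1,0,0,0],[-0.4,2,0.1,0,0,0],[-0.4,3,0.1,0,0,0],[-0.4,4,0.1,0,0,0],[-0.4,5,0.1,0,0,0],[-0.4,6,0.1,0,0,0],[-0.4,7,0.1,0,0,0],[-0.4,7.5,0.1,0,0,0],[-0.4,7.5,0.1,0,0,0]],
])

```text
clock: 13.15
eef_pos: [562.9, -143.8, 286.8]
tool_rot: [3.141, 0.0, 0.919]
force: [0.3, 0.1, -2.9]
width: 10.8
gripper_force: 59.5
```

>>> send_rows([
  [[0,0,0.5,0,0,0],[0,0,1,0,0,0],[0,0,1.5,0,0,0],[0,0,1.8,0,0,0],[0,0,2,0,0,0],[0,0,2.1,0,0,0]],
])

```text
clock: 13.75
eef_pos: [562.3, -143.1, 265.7]
tool_rot: [-3.141, 0.0, 0.92]
force: [-0.8, 0.4, -2.1]
width: 11.1
gripper_force: 59.5
```

Run:
```python
from h import *
st();S=grab('side')
a=cv2.resize(S["pixels"][170:300,290:430],None,fx=5,fy=4.6,interpolation=cv2.INTER_CUBIC);cv2.imwrite("pics/crop7.png",a[:,:,::-1])
```

```text
t 13.75 pos [ 562.3 -143.1  265.7] rot [-3.141  0.     0.92 ] F [-0.8  0.4 -2.1] w 11.1 gf 59.5
```

View pics/crop7.png

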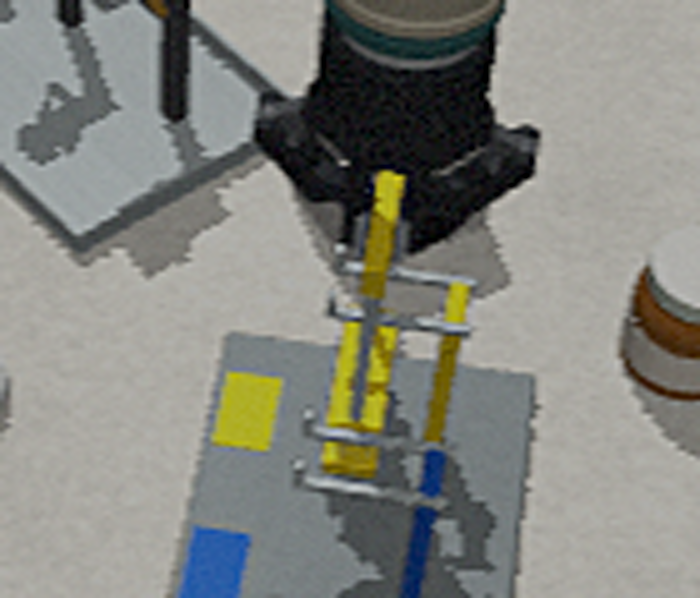

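>>> send_rows([
  [[0,0,0.2,0,0,0],[0,0,0.4,0,0,0],[0,0,0.4,0,0,0],[0,0,0.4,0,0,0]],
])

```text
clock: 14.2
eef_pos: [562.3, -143.2, 261.9]
tool_rot: [-3.141, 0.0, 0.92]
force: [0.3, -0.7, -2.2]
width: 10.5
gripper_force: 59.6
```

>>> send_rows([
  [[0,0,0.1,0,0,0],[0,0,0.2,0,0,0],[0,0,0.2,0,0,0]],
])

```text
clock: 14.5
eef_pos: [562.5, -143.4, 261.5]
tool_rot: [3.141, -0.001, 0.92]
force: [-3.4, 1.5, 9.4]
width: 10.9
gripper_force: 61.3
```

>>> send_rows([
  [[0,0,-0.1,0,0,0],[0,0,-0.1,0,0,0]],
])

```text
clock: 14.7
eef_pos: [562.5, -143.3, 261.5]
tool_rot: [3.141, -0.001, 0.92]
force: [-2.4, 0.2, 4.9]
width: 11.1
gripper_force: 60.6
```

>>> send_rows([
  [[0,0,0,0,0,0],[0,0,0,0,0,0],[0,0,0,0,0,0],[0,0,0,0,0,0],[0,0,0,0,0,0],[0,0,-3,0,0,0],[0,0,-7,0,0,0],[0,0,-11,0,0,0],[0,0,-13,0,0,0]],
], grip=0)

```text
clock: 15.6
eef_pos: [563.2, -144.0, 394.4]
tool_rot: [3.137, -0.002, 0.919]
force: [0.7, -0.7, -0.2]
width: 85.5
gripper_force: 0.0
```

Run:
```python
from h import *
S=grab('side','side4')
go((504,320.3,392,1.757),(504,320.3,260,1.757))
```

```text
t 15.65 pos [ 564.  -144.4  396.5] rot [ 3.134 -0.004  0.919] F [ 1.7 -0.5  1.6] w 85.6 gf 0.0
(504, 320.3, 392, 1.757) -> [33.32, -32.95, 0.31, 0.009, -0.0, -0.838]
(504, 320.3, 260, 1.757) -> [33.28, -33.05, 13.51, 0.009, -0.0, -0.838]
```

View pics/side4.png

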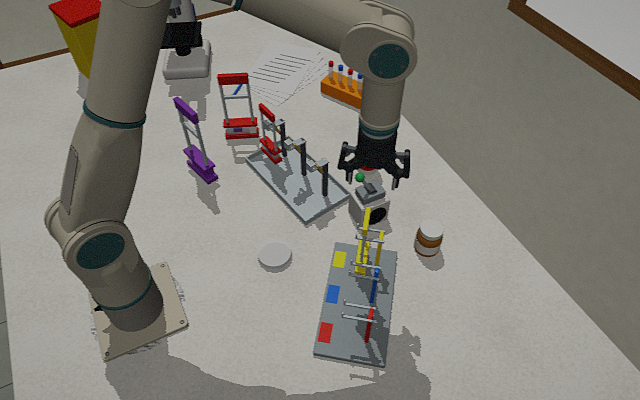

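Yellow hangs on its peg at (365,245), let go. Next is red.

>>> send_rows([
  [[3.3,-3.3,0,0,0,-0.08],[6.6,-6.6,0,0,0,-0.17],[10,-9.9,0,0,0,-0.25],[13.3,-13.2,0,0,0,-0.34],[16.6,-16.5,0,0,0,-0.42],[20,-19.8,0,0,0,-0.5],[23.3,-23.1,0,0,0,-0.59],[26.6,-26.4,0,0,0,-0.67],[30,-29.7,0,0,0,-0.75],[33.3,-33,0,0,0,-0.838]],
])

```text
clock: 16.65
eef_pos: [501.0, 323.6, 390.5]
tool_rot: [-3.141, -0.0, 1.761]
force: [0.9, -0.1, -0.2]
width: 85.4
gripper_force: 0.0
```

>>> send_rows([
  [[0,0,0,0,0,0],[0,0,0,0,0,0]],
])

```text
clock: 16.85
eef_pos: [500.9, 322.8, 389.9]
tool_rot: [-3.14, 0.001, 1.76]
force: [0.2, -1.0, -0.3]
width: 85.4
gripper_force: 0.0
```

Run:
```python
from h import *
S=grab('side')
for b in blobs(S,'red',roi=(250,90,300,170)): print(b)
go((504,320.3,260,1.757))
```

```text
(np.int32(156), [269.7, 145.3], [[258.5, 139.5], [264.5, 133.5], [281.0, 150.0], [275.0, 156.0]])
(np.int32(129), [266.6, 112.3], [[255.89999389648438, 107.4000015258789], [260.6000061035156, 102.19999694824219], [276.8999938964844, 116.80000305175781], [272.20001220703125, 122.0]])
(np.int32(88), [271.7, 156.5], [[260.0, 148.0], [265.5, 142.5], [282.0, 159.0], [276.5, 164.5]])
(np.int32(53), [254.6, 134.0], [[250.0, 127.0], [258.0, 127.0], [258.0, 137.0], [250.0, 137.0]])
(np.int32(50), [253.2, 121.8], [[250.0, 117.0], [256.0, 117.0], [256.0, 126.0], [250.0, 126.0]])
t 16.9 pos [501.6 321.1 390.3] rot [-3.141e+00  1.000e-03  1.757e+00] F [ 0.3 -1.   0.6] w 85.4 gf 0.0
(504, 320.3, 260, 1.757) -> [-0.1, 0.23, 13.03, -0.001, 0.001, 0.0]
```

>>> send_rows([
  [[-0.1,0.2,3,0,0,0],[-0.1,0.2,6,0,0,0],[-0.1,0.2,9,0,0,0],[-0.1,0.2,11,0,0,0],[-0.1,0.2,13,0,0,0],[-0.1,0.2,12.9,0,0,0]],
])

```text
clock: 17.5
eef_pos: [503.0, 318.3, 259.4]
tool_rot: [-3.136, 0.003, 1.754]
force: [-0.7, 0.1, -0.4]
width: 85.3
gripper_force: 0.0
```

>>> send_rows([
  [[0,0,0,0,0,0],[0,0,0,0,0,0],[0,0,0,0,0,0],[0,0,0,0,0,0],[0,0,0,0,0,0],[0,0,0,0,0,0],[0,0,0,0,0,0],[0,0,0,0,0,0]],
], grip=255)

```text
clock: 18.3
eef_pos: [503.5, 321.1, 262.5]
tool_rot: [-3.141, -0.0, 1.758]
force: [-2.4, -1.5, 5.8]
width: 11.3
gripper_force: 59.5
```

>>> send_rows([
  [[0,0,-0.2,0,0,0],[0,0.4,-0.3,0,0,0],[0,0.8,-0.3,0,0,0],[0,1.2,-0.3,0,0,0],[0,1.6,-0.3,0,0,0],[0,1.8,-0.3,0,0,0],[0,1.8,-0.3,0,0,0]],
])

```text
clock: 19.0
eef_pos: [521.0, 324.3, 264.4]
tool_rot: [-3.14, 0.0, 1.758]
force: [-5.8, -0.3, -3.0]
width: 10.9
gripper_force: 58.7
```

Same pattern as yellow, so I lift, clear and raise.

>>> send_rows([
  [[0,0.05,-0.3,0,0,0],[0,0.05,-0.6,0,0,0],[0,0.05,-0.9,0,0,0],[0,0.05,-1.2,0,0,0]],
])

```text
clock: 19.4
eef_pos: [522.0, 324.4, 277.1]
tool_rot: [-3.141, 0.0, 1.758]
force: [-4.1, -0.9, -3.8]
width: 10.8
gripper_force: 58.5
```

>>> send_rows([
  [[0,0,-0.4,0,0,0],[0,0,-0.8,0,0,0],[0,0,-1.2,0,0,0],[0,0,-1.6,0,0,0],[0,0,-2,0,0,0],[0,0,-2,0,0,0]],
])

```text
clock: 20.0
eef_pos: [522.6, 324.7, 297.8]
tool_rot: [3.14, -0.001, 1.758]
force: [-0.1, -0.1, -3.0]
width: 10.7
gripper_force: 58.8
```

>>> send_rows([
  [[0,-1,0,0,0,0],[0,-2,0,0,0,0],[0,-3,0,0,0,0],[0,-5,0,0,0,0],[0,-7,0,0,0,0],[0,-9,0,0,0,0],[0,-9,-4,0,0,0],[0,-9,-6,0,0,0],[0,-9,-6,0,0,0]],
])

```text
clock: 20.9
eef_pos: [434.1, 308.4, 359.7]
tool_rot: [3.136, -0.003, 1.758]
force: [0.7, -0.0, -2.4]
width: 11.2
gripper_force: 59.4
```

Run:
```python
from h import *
S,T=rack()
for i,ps in((S,((381,235),(376,272),(370,314))),(T,((393,179),(425,202),(457,227)))):
    print([min((b[1] for b in blobs(i,c)),key=lambda q:np.hypot(*(np.array(q)-p))) for c,p in zip(("yellow","blue","red"),ps)])
go((455,150,358,1.3))
```

```text
yellow [362.2, 252.0] [380.2, 197.1] [ 585.8 -112.6   16. ] [ 566.4 -151.2   16. ]
blue [332.3, 293.7] [393.0, 234.5] [ 455.4 -187.9   16. ] [ 453.  -188.7   16. ]
red [324.9, 332.1] [421.1, 256.4] [ 391.8 -271.2   16. ] [ 389.9 -271.6   16. ]
[[381.0, 235.3], [376.3, 272.6], [370.5, 313.5]]
[[391.4, 184.7], [425.1, 202.6], [456.9, 226.8]]
t 21.0 pos [432.7 307.7 356.6] rot [-3.141 -0.     1.758] F [-0.6  0.1 -2.1] w 11.2 gf 59.4
(455, 150, 358, 1.3) -> [-15.91, -0.74, -0.15, -0.001, -0.0, 0.458]
```

Run:
```python
from h import *
go((470,20,360,1.35))
```

```text
t 21.0 pos [432.7 307.7 356.6] rot [-3.141 -0.     1.758] F [-0.6  0.1 -2.1] w 11.2 gf 59.4
(470, 20, 360, 1.35) -> [-28.96, -1.69, -0.35, -0.001, -0.0, 0.408]
```

>>> send_rows([
  [[-2.5,-0.1,0,0,0,0.04],[-5.5,-0.3,0,0,0,0.08],[-8.5,-0.5,0,0,0,0.12],[-11.5,-0.7,0,0,0,0.16],[-14.5,-0.9,-0.2,0,0,0.2],[-17.5,-1,-0.3,0,0,0.25],[-20.5,-1.2,-0.3,0,0,0.29],[-23.5,-1.4,-0.3,0,0,0.33],[-26.5,-1.6,-0.3,0,0,0.37],[-29,-1.7,-0.3,0,0,0.41]],
])

```text
clock: 22.0
eef_pos: [469.4, 17.2, 358.5]
tool_rot: [-3.139, 0.002, 1.344]
force: [0.1, -0.2, -2.2]
width: 11.1
gripper_force: 59.4
```

Run:
```python
from h import *
go((376.3,-264,360,0.92))
```

```text
t 22.0 pos [469.4  17.2 358.5] rot [-3.139e+00  2.000e-03  1.344e+00] F [ 0.1 -0.2 -2.2] w 11.1 gf 59.4
(376.3, -264, 360, 0.92) -> [-29.5, -2.74, -0.09, -0.002, 0.002, 0.424]
```

>>> send_rows([
  [[-3,-0.3,0,0,0,0.04],[-6,-0.6,0,0,0,0.09],[-9,-0.9,0,0,0,0.13],[-12,-1.1,0,0,0,0.17],[-15,-1.4,0,0,0,0.21],[-18,-1.7,0,0,0,0.26],[-21,-2,0,0,0,0.3],[-24,-2.2,0,0,0,0.34],[-27,-2.5,0,0,0,0.38],[-29.5,-2.7,0,0,0,0.424]],
])

```text
clock: 23.0
eef_pos: [377.0, -263.4, 358.6]
tool_rot: [-3.139, 0.001, 0.919]
force: [0.6, -0.1, -2.3]
width: 10.9
gripper_force: 59.4
```

Run:
```python
from h import *
S,T=rack()
for i,ps in((S,((381,235),(376,272),(370,314))),(T,((393,179),(425,202),(457,227)))):
    print([min((b[1] for b in blobs(i,c)),key=lambda q:np.hypot(*(np.array(q)-p))) for c,p in zip(("yellow","blue","red"),ps)])
go((376.3,-264,287,0.92))
```

```text
yellow [362.3, 252.1] [380.1, 197.1] [ 585.8 -113.    16. ] [ 566.4 -150.9   16. ]
blue [332.5, 293.6] [393.0, 234.5] [ 456.  -187.9   16. ] [ 453.  -188.7   16. ]
red [320.4, 316.0] [431.9, 260.8] [ 401. -229.   16.] [ 377.7 -303.4   16. ]
[[380.9, 235.3], [376.3, 272.4], [370.6, 313.0]]
[[391.4, 184.7], [425.1, 202.5], [456.9, 226.7]]
t 23.1 pos [ 376.3 -265.4  359. ] rot [-3.141e+00  3.000e-03  9.160e-01] F [ 0.3 -0.2 -2. ] w 10.7 gf 59.4
(376.3, -264, 287, 0.92) -> [0.14, -0.08, 7.2, -0.001, 0.003, -0.004]
```

>>> send_rows([
  [[0.1,0,2,0,0,0],[0.1,-0.1,4,0,0,0],[0.1,-0.1,6,0,0,0],[0.1,-0.1,7.2,0,0,0],[0.1,-0.1,7.2,0,0,0],[0.1,-0.1,7.2,0,0,0]],
])

```text
clock: 23.7
eef_pos: [378.9, -260.7, 287.9]
tool_rot: [-3.141, 0.0, 0.924]
force: [0.6, -0.2, -2.9]
width: 11.2
gripper_force: 59.4
```

Run:
```python
from h import *
go((436,-309.8,287,.92))
S=grab('side')
a=cv2.resize(S["pixels"][240:380,280:420],None,fx=4.2,fy=4.2,interpolation=cv2.INTER_CUBIC);cv2.imwrite("pics/crop8.png",a[:,:,::-1])
```

```text
t 23.7 pos [ 378.9 -260.7  287.9] rot [-3.141  0.     0.924] F [ 0.6 -0.2 -2.9] w 11.2 gf 59.4
(436, -309.8, 287, 0.92) -> [-0.47, 7.52, 0.09, -0.001, 0.0, 0.004]
```

View pics/crop8.png

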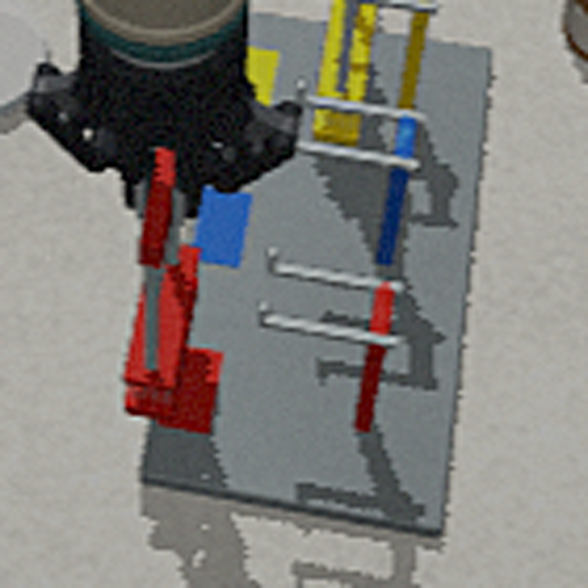

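Red is upright in front of its peg, with the prong tips at crop (270,257) and (264,313). Moving in.

>>> send_rows([
  [[-0.4,1,0.1,0,0,0],[-0.4,2,0.1,0,0,0],[-0.4,3,0.1,0,0,0],[-0.4,4,0.1,0,0,0],[-0.4,5,0.1,0,0,0],[-0.4,6,0.1,0,0,0],[-0.4,7,0.1,0,0,0],[-0.4,7.5,0.1,0,0,0],[-0.4,7.5,0.1,0,0,0]],
])

```text
clock: 24.65
eef_pos: [436.9, -309.5, 286.7]
tool_rot: [3.141, 0.0, 0.924]
force: [0.5, 0.8, -2.9]
width: 11.0
gripper_force: 59.4
```

>>> send_rows([
  [[0,0,0.5,0,0,0],[0,0,1,0,0,0],[0,0,1.5,0,0,0],[0,0,1.8,0,0,0],[0,0,2,0,0,0],[0,0,2.2,0,0,0],[0,0,2.2,0,0,0]],
])

```text
clock: 25.35
eef_pos: [436.3, -309.0, 264.7]
tool_rot: [-3.141, 0.0, 0.924]
force: [0.3, 0.3, -1.8]
width: 11.0
gripper_force: 59.4
```

>>> send_rows([
  [[0,0,0.1,0,0,0],[0,0,0.2,0,0,0],[0,0,0.2,0,0,0]],
])

```text
clock: 25.65
eef_pos: [436.4, -309.0, 262.8]
tool_rot: [-3.141, -0.0, 0.924]
force: [-0.2, -0.7, -2.1]
width: 11.1
gripper_force: 59.4
```

>>> send_rows([
  [[0,0,0.1,0,0,0],[0,0,0.1,0,0,0]],
])

```text
clock: 25.85
eef_pos: [436.5, -309.2, 262.5]
tool_rot: [3.141, -0.0, 0.924]
force: [-0.1, 0.8, 3.8]
width: 10.8
gripper_force: 60.3
```

Run:
```python
from h import *
st();S=grab('side')
a=cv2.resize(S["pixels"][240:380,280:420],None,fx=4.2,fy=4.2,interpolation=cv2.INTER_CUBIC);cv2.imwrite("pics/crop9.png",a[:,:,::-1])
```

```text
t 25.85 pos [ 436.5 -309.2  262.5] rot [ 3.141 -0.     0.924] F [-0.1  0.8  3.8] w 10.8 gf 60.3
```

View pics/crop9.png

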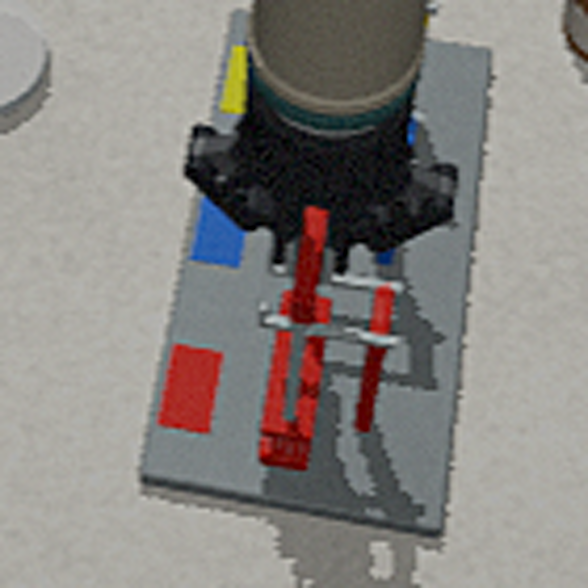

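Contact at the same height as on the hook, so red is seated on its prongs. Releasing and rising.

>>> send_rows([
  [[0,0,0,0,0,0],[0,0,0,0,0,0],[0,0,0,0,0,0],[0,0,0,0,0,0],[0,0,0,0,0,0],[0,0,-3,0,0,0],[0,0,-7,0,0,0],[0,0,-11,0,0,0],[0,0,-14,0,0,0]],
], grip=0)

```text
clock: 26.8
eef_pos: [436.5, -309.5, 404.3]
tool_rot: [3.139, 0.0, 0.923]
force: [-0.0, 0.2, 0.4]
width: 85.2
gripper_force: 0.0
```

Run:
```python
from h import *
S,T=rack()
for b in blobs(S,'green',roi=(300,100,420,250)): print(b)
for i,ps in((S,((381,235),(376,272),(370,314))),(T,((393,179),(425,202),(457,227)))):
    print([min((b[1] for b in blobs(i,c)),key=lambda q:np.hypot(*(np.array(q)-p))) for c,p in zip(("yellow","blue","red"),ps)])
go((570,2,400,1.571),(580,2,250,1.571))
```

```text
yellow [339.5, 259.1] [380.3, 197.2] [ 520.4 -105.1   16. ] [ 566.1 -151.5   16. ]
blue [332.3, 293.7] [392.9, 234.4] [ 455.4 -187.9   16. ] [ 453.3 -188.5   16. ]
red [348.9, 336.2] [437.1, 240.8] [ 438.2 -306.    16. ] [ 437.3 -321.    16. ]
[[376.7, 261.1], [376.2, 272.2], [370.6, 313.5]]
[[391.4, 184.5], [424.9, 202.4], [457.1, 226.7]]
t 26.9 pos [ 437.4 -310.8  406. ] rot [ 3.133e+00 -1.000e-03  9.240e-01] F [-0.2  0.6 -0.9] w 85.5 gf 0.0
(570, 2, 400, 1.571) -> [32.94, -8.28, 0.55, 0.008, 0.002, -0.647]
(580, 2, 250, 1.571) -> [33.54, -7.61, 15.56, 0.008, 0.002, -0.647]
```

>>> send_rows([
  [[3.3,-0.8,0,0,0,-0.07],[6.6,-1.7,0,0,0,-0.13],[10,-2.5,0,0,0,-0.2],[13.2,-3.3,0,0,0,-0.26],[16.5,-4.1,0,0,0,-0.32],[19.8,-5,0,0,0,-0.39],[23.1,-5.8,0,0,0,-0.45],[26.4,-6.6,0,0,0,-0.52],[29.7,-7.5,0,0,0,-0.58],[33,-8.3,0,0,0,-0.647]],
], grip=255)

```text
clock: 27.9
eef_pos: [569.1, 5.8, 400.9]
tool_rot: [-3.14, -0.0, 1.573]
force: [0.5, -1.2, -0.2]
width: -0.2
gripper_force: 0.0
```

>>> send_rows([
  [[0,0,4,0,0,0],[0,0,8,0,0,0],[0,0,12,0,0,0],[0,0,15,0,0,0],[0,0,15,0,0,0],[0,0,15,0,0,0]],
])

```text
clock: 28.5
eef_pos: [569.0, 4.0, 251.7]
tool_rot: [-3.14, 0.0, 1.57]
force: [0.8, 0.4, 0.2]
width: -0.1
gripper_force: 0.0
```

>>> send_rows([
  [[0,1,0,0,0,0],[0,2,0,0,0,0],[0,3,0,0,0,0],[0,4,0,0,0,0],[0,5,0,0,0,0],[0,6,0,0,0,0],[0,7,0,0,0,0],[0,8,0,0,0,0],[0,9,0,0,0,0],[0,9.6,0,0,0,0]],
])

```text
clock: 29.5
eef_pos: [666.5, 4.4, 252.9]
tool_rot: [3.14, -0.0, 1.571]
force: [-1.0, 0.5, 1.4]
width: 0.1
gripper_force: 0.4
```

>>> send_rows([
  [[0,0.4,0,0,0,0],[0,0.8,0,0,0,0],[0,1.2,0,0,0,0],[0,1.2,0,0,0,0]],
])

```text
clock: 29.9
eef_pos: [677.4, 4.2, 251.4]
tool_rot: [-3.141, 0.0, 1.571]
force: [0.4, 0.2, -0.2]
width: -0.2
gripper_force: 0.0
```

>>> send_rows([
  [[0,0.4,0,0,0,0],[0,0.8,0,0,0,0],[0,0.8,0,0,0,0]],
])

```text
clock: 30.2
eef_pos: [681.9, 4.1, 251.4]
tool_rot: [-3.132, -0.001, 1.57]
force: [-10.8, 0.1, 5.6]
width: 0.2
gripper_force: 5.8
```

>>> send_rows([
  [[0,0.3,0,0,0,0],[0,0.5,0,0,0,0],[0,0.5,0,0,0,0]],
])

```text
clock: 30.5
eef_pos: [683.1, 4.1, 251.3]
tool_rot: [-3.123, -0.002, 1.57]
force: [-20.2, 1.0, 13.3]
width: -0.0
gripper_force: 12.0
```

>>> send_rows([
  [[0,-1.5,0,0,0,0],[0,-4,0,0,0,0],[0,-6,0,0,0,0],[0,-9,-3,0,0,0],[0,-12,-7,0,0,0],[0,-16,-11,0,0,0],[0,-20,-15,0,0,0],[0,-20,-15,0,0,0]],
])

```text
clock: 31.3
eef_pos: [488.7, 3.4, 405.6]
tool_rot: [3.137, -0.002, 1.57]
force: [0.4, -0.3, 0.6]
width: 0.2
gripper_force: 0.0
```

Run:
```python
from h import *
st();S=grab('side','side9');T=grab('top')
p=[b[1] for i in (S,T) for b in blobs(i,'green',roi=(300,100,420,250))];print(p)
if len(p)>1:print(tri(S,p[0],T,p[1]))
a=cv2.resize(S["pixels"][130:400,230:470],None,fx=2.2,fy=2.2,interpolation=cv2.INTER_CUBIC);cv2.imwrite("pics/crop10.png",a[:,:,::-1])
```

```text
t 31.3 pos [488.7   3.4 405.6] rot [ 3.137e+00 -2.000e-03  1.570e+00] F [ 0.4 -0.3  0.6] w 0.2 gf 0.0
[[384.9, 167.2]]
```

View pics/crop10.png

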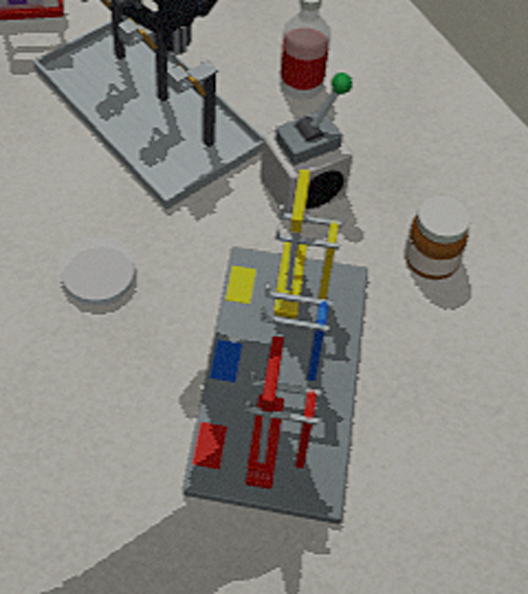

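Both carriers hang upright on their own pegs, at crop (290,240) yellow and (265,410) red. The lever is on, with its ball at (384.9,167.2), slightly beyond where it stood at the start. The rack and bystanders are in place and the robot is clear, so I'm handing in.

```bash
python3 -c "
from cell import ctrl
print(ctrl.finish_job())"
```

```text
the job is handed in; nothing more can be done
None
```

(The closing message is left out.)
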